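# Set the dust extractor to speed 5 and start it

### The arm

A 7-joint arm with a two-finger parallel gripper is mounted at the origin on the work surface. World frame = base frame: x ahead of the robot, y to its left, z up, the work surface at z = 0. Lengths are in m, angles in rad, forces in N, time in s.
With the tool pointing down it reaches from about 0.4 to 0.85 m from the base axis. Payload 10.4 kg.
Tool frame: the origin (TCP) lies midway between the tips of the shut fingers; the grasp point (between the pads) lies 19 mm behind it; x points along the fingers, y is the direction in which the jaws open and shut, and the axes are right-handed (so a half turn about x gives the same grasp; the last joint's range is limited). The gripper opens to 87 mm and grips with 3 to 60 N. Pads are 19 mm wide; open, the fingers measure 117 mm over their backs; the gripper's body (75 mm by 190 mm) begins 51 mm behind the grasp point.
Start: joints at [1.315, 0.332, -0.065, 1.46, 0.022, 1.35, -0.088], TCP at [0.144, -0.608, 0.223] pointing down, gripper open.
Joint ranges: [-2.6, 2.6], [-0.5, 2.12], [-1.47, 1.34], [0.16, 2.42], [-1.27, 4.41], [0.06, 2.06], [-2.6, 2.6]. Speed limits (rad/s): [2.22, 2.22, 2.79, 2.79, 3.14, 3.14, 3.14].

### API

Orientations are given as a unit quaternion [x, y, z, w].
In Python, from cell import arm gives the robot as it stands.
- The arm moves only by the tool step_arm, never from a script. Its argument "targets" is a list of rows, each a list of 5 numbers: the shift along the world's x, y, z in cm, then the turn about the world's z in rad, then the opening, from -1 (shut) to 1 (fully open). A call has 1 to 20 rows; each row is the pose to reach, as a shift and turn from the pose commanded when the call began; what a row does not reach only later rows make up. A row lasts 1/8 s, in which the tool goes at most 62.5 mm and 10.7 degrees, less where a joint would pass 70% of its speed; a pose out of reach is approached as far as the arm can. A call with a gripper value outside its range is refused whole. The fingers move at their own pace and stop on an object; "newtons" is the grip in N (left out, the last holds). Time passes only in rows, so rows that repeat a pose let the fingers close. It gives the time, the measured TCP pose, the force and the opening at its end, in the units of the state.
- arm.observe(): the state, without advancing time (a new reading comes with each control period).
- arm.read_camera(name): name is "side" or "top" or "wrist"; returns (picture, depth): 384x512x3 uint8, red, green, blue; 384x512 float32, m along the optical axis (not along the pixel's ray), 0 where there is no reading.
- arm.camera_params(name): a dict with "fov_y" (degrees; the focal length in pixels is half the picture's height over the tangent of half this angle, whatever the lens; pixels are square), "cx", "cy" (the principal point, pixels), "D" ([k1, k2, p1, p2, k3] as OpenCV has them; the pictures are not rectified), "view" (4x4, takes a point from world to camera coordinates); the wrist camera has in their place "mount" (4x4, takes a point from camera to tool coordinates, whose origin is the TCP and whose axes are the tool frame's). Camera axes: x right, y up, looking along -z (the intrinsics and any distortion apply to the point x, -y, -z); pixel columns grow to the right and rows downward; lengths in m; the calibration is good to about 2 mm. A picture is of the moment at which its call begins: read the wrist's pose just before it. camera_params takes no time and is no camera call.
- arm.job_done(): hands the job in, once; it reports no verdict.
The state is a dict: "time_s": time; "joints": joint angles; "dq": joint speeds; "effort": joint torques, N m; "tcp_pos": TCP position; "tool_rot": TCP orientation; "wrist_force": force on the tool from outside, world axes, zero at the start; "torque": the same for the moment, N m; "finger_gap": opening from 0.0 (shut) to 1.0 (fully open).
Only numpy, scipy, OpenCV 4.12 (cv2) and the standard library are available. Lean on these libraries where they do the work, as an engineer would, in place of code of your own. Each camera call takes 0.05 s, during which the arm holds its last target. There are 200 camera calls.

### The job

Before carving begins, push the pointer of the dust extractor's rotary selector round, click by click, from where it stands to speed 5: the fifth bar clockwise after the round off dot. With the pointer clicked in there, press the start button on the small push-button station fully down and let it spring back up. Lift nothing, leave the station where it stands, and do not disturb the stone block, hammer and chisel.

Things in the scene. Friction and masses are not known exactly. Their poses are not given: they have to be found in the camera images.
- control: grey steel control box screwed to the bench, 200 x 200 mm, 80 mm high, flat top with an aluminium panel, the rotary selector in its middle. Origin: centre of its underside; z up, -x is its front. In its own frame the off dot lies at +105 degrees from its x axis (counterclockwise from above), speed k at 105 - 30 k degrees, so speed 5 at -45 degrees
- off_dot (a point): the round black off dot, 11 mm across, flat on the box's top, 73 mm from the selector's axis. From it, clockwise seen from above and 30 degrees apart, follow seven flat black radial bars, growing longer (speeds 1 to 7), from 66 mm outwards
- dial_centre (a point): on the selector's vertical turning axis, 98 mm above the bench, half-way up the pointer blade (18 mm above the box's top)
- pointer_tip (a point): middle of the outer end of the selector's pointer blade, 58 mm from the axis, 98 mm above the bench. Selector: black plastic, round hub 42 mm across and a one-sided straight blade 14 mm wide reaching 58 mm from the axis, 5 to 33 mm above the box's top, a white line along its top
- selector (a joint): angle of the selector, rad, 0 at off, growing clockwise from above; a click is 0.5236 (30 degrees), speed 5 is 2.618; stops at off and 7. Starts clicked in at off, 1 or 2. Rests only in a click: pushed past half-way it snaps on to the next by itself, else it springs back. About 3 N sideways, 45 mm from the axis, turns it
- station: loose grey push-button station standing on the bench, 64 (x) x 90 (y) mm, its top 70 mm above the bench, about 0.9 kg. Origin: centre of its underside
- start (a joint): travel of the start button in m: 0 released, 0.006 fully down; a spring brings it back; about 5 N presses it fully down
- start_top (a point): centre of the top face of the round white start button, 28 mm in diameter, in a round dark collar on the middle of the station's top; it is pressed straight down, travel 6 mm
- stone: loose cream limestone block 85 x 85 mm with a raised step, 65 mm high; leave alone. Origin: centre of its underside
- mallet: loose mason's hammer, dark steel head 95 x 42 x 42 mm with a wooden handle reaching 200 mm from the head's centre along its -y; leave alone. Origin: underside of the head
- chisel: loose flat steel chisel lying along its y, about 180 mm long, 14 mm thick; leave alone. Origin: underside of its shank's middle

How it is judged:
By the outcome, as a careful person would: the job done as asked, in the order asked, and still so for the second after the job is handed in, with the robot touching nothing.
It also fails if it takes over 54 s, if anything falls off the work surface, if the arm or the gripper's body presses on something with over 40 N, if the wrist force passes 120 N, or if a joint passes its speed limit or range.

## Working session

There is one attempt and no reset: what is moved stays moved. The work goes in short steps, Python scripts to look and compute and a tool call to move; the robot and the scene stay as the last step left them, time stands still between calls to the robot, and variables do not carry over. Pictures are saved under pics/ and viewed, about 8 in all and at most 12, crops included, and the job is handed in when it is done.

Besides the shell and the picture viewer there is one more tool, called after "Emit:" as a command line: name --pt "numbers of a row" for each row, then --argument value for the rest. step_arm: Moves the arm, as the interface text tells. Its arguments: {"type":"object","properties":{"targets":{"type":"array"},"newtons":{"type":"number"}},"required":["targets"]}

```bash
mkdir -p pics; ls; cat > h.py <<'E'
import numpy as np, cv2
from cell import arm
def K(p):
    f=192/np.tan(np.radians(p["fov_y"])/2)
    return np.array([[f,0,p["cx"]],[0,f,p["cy"]],[0,0,1.]])
def ray(name,px):
    p=arm.camera_params(name)
    u=cv2.undistortPoints(np.array(px,float).reshape(-1,1,2),K(p),np.array(p["D"],float))[:,0]
    V=np.array(p["view"]); R=V[:3,:3]; o=-R.T@V[:3,3]
    d=np.c_[u[:,0],-u[:,1],-np.ones(len(u))]@R
    return o,d
def onz(name,px,z):
    o,d=ray(name,px); return o+d*((z-o[2])/d[:,2])[:,None]
def snap(name,fn):
    im,d=arm.read_camera(name); np.savez('last_'+name,im=im,d=d)
    cv2.imwrite('pics/'+fn,im[:,:,::-1]); return im,d
E
python3 - <<'E'
from h import *
a,_=snap('top','top1.png'); b,_=snap('side','side1.png')
cv2.imwrite('pics/both.png',cv2.resize(np.vstack([a,b])[:,:,::-1],None,fx=.78,fy=.78,interpolation=cv2.INTER_AREA))
cv2.imwrite('pics/top1x.png',cv2.resize(a[:,:,::-1],None,fx=1.5,fy=1.5))
print(arm.observe())
for n in('top','side'):print(n,onz(n,[[256,192],[0,0],[511,383]],0), arm.camera_params(n)['D'])
E
```

```text
pics
{'time_s': 0.1, 'joints': array([ 1.31538867,  0.33279869, -0.0646889 ,  1.46083347,  0.02155684,
        1.3499317 , -0.08849898]), 'dq': array([ 0.00064935, -0.00132373, -0.00016049, -0.00062806, -0.00202186,
       -0.00015314,  0.00253052]), 'effort': array([ 1.39563414e-03, -6.24550867e+01,  2.45601952e-02, -3.90718889e+01,
       -6.15201308e-02,  3.66440043e-02,  7.46123692e-05]), 'tcp_pos': array([ 0.1441176 , -0.60779901,  0.2218511 ]), 'tool_rot': array([-0.70226192, -0.08257207,  0.702381  , -0.08167609]), 'wrist_force': array([0.32747194, 0.37306797, 0.01593263]), 'torque': array([0.02649287, 0.00985515, 0.04173275]), 'finger_gap': 0.99661512453132}
top [[ 0.64091581  0.00297781  0.        ]
 [ 1.24248632  0.78916324  0.        ]
 [ 0.1585652  -0.63024977  0.        ]] [-0.12549222  0.          0.          0.          0.        ]
side [[ 0.61840317 -0.16227894  0.        ]
 [ 4.10283801 -2.85669042  0.        ]
 [-0.05818446  0.35743035  0.        ]] [-0.06669541  0.          0.          0.          0.        ]
```

View pics/top1x.png

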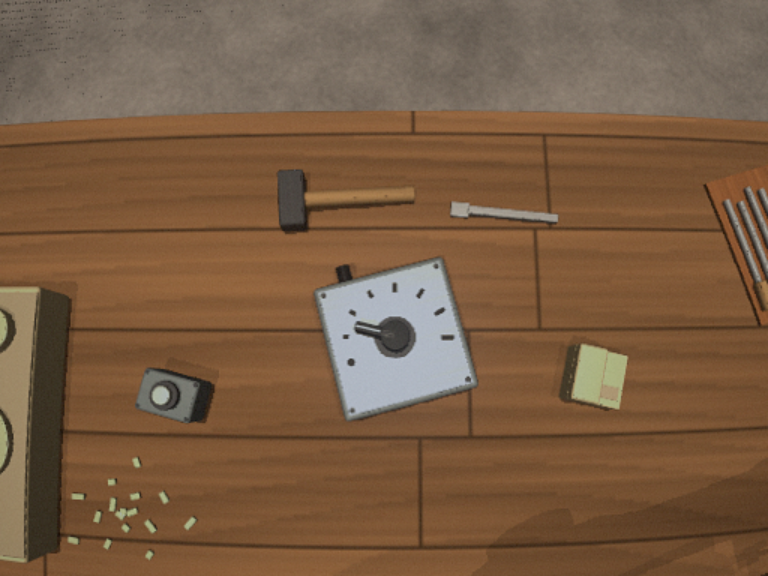

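View pics/side1.png

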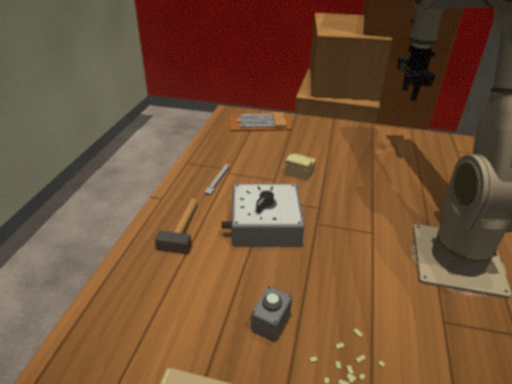

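The top view shows the dial hub at about (396,337), the off dot at (351,362) and the pointer tip at (357,326). The station's button is at (161,396), all in 1.5x pixels. Next I measure these.

```bash
python3 - <<'E'
from h import *
im=np.load('last_top.npz')['im']; g=cv2.cvtColor(im,cv2.COLOR_RGB2GRAY)
m=np.zeros_like(g); m[178:272,216:312]=(g[178:272,216:312]<110)*255
n,l,s,c=cv2.connectedComponentsWithStats(m)
marks=[]
for i in range(1,n):
    if s[i,4]<2500: 
        p=onz('top',[c[i]],.08)[0]; print(i,s[i,4],c[i].round(1),p.round(4))
        if 8<s[i,4]<60: marks.append(p)
# circle through dots/bars inner: use panel outline instead
b=((g[165:285,205:322]>115)&(np.ptp(im[165:285,205:322].astype(int),axis=2)<45)).astype(np.uint8)
ct=max(cv2.findContours(b,0,2)[0],key=cv2.contourArea)
r=cv2.minAreaRect(ct); print(r); bx=cv2.boxPoints(r)+[205,165]
B=onz('top',bx,.08); print(B.round(4),'centre',B.mean(0),[np.linalg.norm(B[i]-B[i-1]).round(4) for i in range(4)])
# button
hsv=cv2.cvtColor(im[240:290,85:150],cv2.COLOR_RGB2HSV)
w=((hsv[...,2]>140)).astype(np.uint8); n,l,s,c=cv2.connectedComponentsWithStats(w)
for i in range(1,n):
  if s[i,4]>20: print('btn',s[i],c[i]+[85,240],onz('top',[c[i]+[85,240]],.078))
x=cv2.resize(im[170:280,205:325,::-1],None,fx=5,fy=5,interpolation=cv2.INTER_CUBIC); cv2.imwrite('pics/z.png',x)
E
```

```text
1 411 [234.5 182.4] [0.6485 0.0503 0.08  ]
2 2 [290.5 178. ] [ 0.6582 -0.0742  0.08  ]
3 486 [305.8 196.5] [ 0.6164 -0.1073  0.08  ]
4 12 [262.5 191.5] [ 0.6279 -0.0118  0.08  ]
5 15 [279.9 194.9] [ 0.6201 -0.0501  0.08  ]
6 12 [246.5 195.8] [0.6182 0.0235 0.08  ]
7 3 [216. 197.] [0.6157 0.0908 0.08  ]
8 20 [292.8 207.1] [ 0.593  -0.0783  0.08  ]
9 11 [234.6 208.2] [0.5908 0.0494 0.08  ]
10 675 [260.1 223.7] [ 0.5567 -0.0064  0.08  ]
11 363 [220.  253.4] [0.4925 0.0804 0.08  ]
12 10 [230.2 223.9] [0.5563 0.0588 0.08  ]
13 27 [298.1 224.8] [ 0.5541 -0.0892  0.08  ]
14 17 [233.6 241.1] [0.5189 0.0511 0.08  ]
15 1 [224. 247.] [0.5062 0.0718 0.08  ]
16 5 [310.6 252.2] [ 0.4946 -0.1152  0.08  ]
17 365 [294.4 266.7] [ 0.4638 -0.0799  0.08  ]
18 2 [293.5 261. ] [ 0.476 -0.078  0.08 ]
((57.973453521728516, 60.39823913574219), (87.84283447265625, 88.76837921142578), 75.3791275024414)
[[ 0.6222  0.1066  0.08  ]
 [ 0.6726 -0.0841  0.08  ]
 [ 0.4849 -0.1289  0.08  ]
 [ 0.4377  0.0559  0.08  ]] centre [ 0.55436122 -0.0126459   0.08      ] [np.float64(0.1913), np.float64(0.1973), np.float64(0.193), np.float64(0.1907)]
btn [ 17  18  11  12 103] [106.75728155 263.12621359] [[0.46874865 0.33142661 0.078     ]]
```

View pics/z.png

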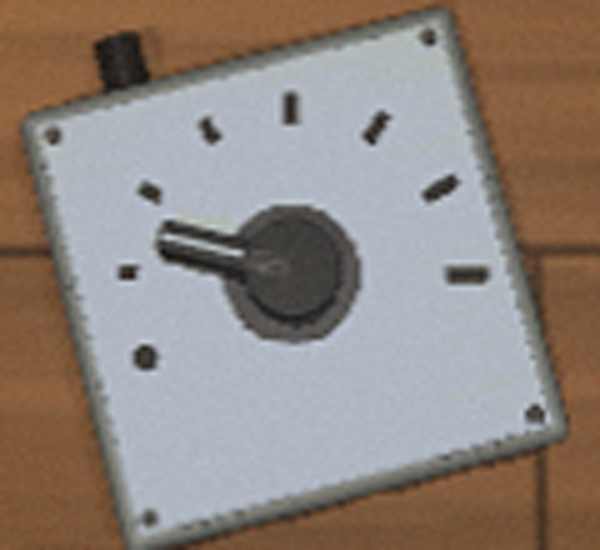

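```bash
python3 - <<'E'
from h import *
from scipy.optimize import least_squares
P=np.array([[.5189,.0511],[.5563,.0588],[.5908,.0494],[.6182,.0235],[.6279,-.0118],[.6201,-.0501],[.593,-.0783],[.5541,-.0892]])
def res(v):
    d=P-v[:2]; a=np.arctan2(d[:,1],d[:,0]); e=a-(v[2]+np.radians(105-30*np.arange(8)))
    return (np.arctan2(np.sin(e),np.cos(e)))
r=least_squares(res,[.5544,-.0126,.2]); print(r.x,np.degrees(r.x[2]),np.degrees(r.fun).round(1)); c=r.x[:2]
print('r',np.linalg.norm(P-c,axis=1).round(4))
q=np.array([[165,237],[240,249],[285,267],[158,242]])/5+[205,170]
T=onz('top',q,.113)[:,:2]; print(T)
d=T-c; print(np.degrees(np.arctan2(d[:,1],d[:,0])-r.x[2]),np.linalg.norm(d,axis=1))
d=T[0]-T[1];print(np.degrees(np.arctan2(d[1],d[0])-r.x[2]))
# side view: white line and depth check of top camera
D=np.load('last_top.npz')['d']
p=arm.camera_params('top'); V=np.array(p['view']); 
print(V.round(3))
ys,xs=np.mgrid[200:245,230:275]; u=np.c_[xs.ravel(),ys.ravel()]
o,dr=ray('top',u); Z=D[200:245,230:275].ravel(); W=o+dr*Z[:,None]
for lo,hi in((.1,.13),):
  s=(W[:,2]>lo)&(W[:,2]<hi); A=W[s]; dd=A[:,:2]-c; rr=np.linalg.norm(dd,axis=1); k=rr>.028
  print(s.sum(),A[:,2].mean(),A[rr<.024].mean(0),np.degrees(np.arctan2(dd[k,1],dd[k,0])-r.x[2]).mean(),rr.max())
# wrist station
m=(np.load('last_top.npz')['im'])
im=m[240:290,85:150].astype(int); ss=((np.ptp(im,axis=2)<30)).astype(np.uint8)
ct=max(cv2.findContours(ss,0,2)[0],key=cv2.contourArea); rc=cv2.minAreaRect(ct); B=onz('top',cv2.boxPoints(rc)+[85,240],.07);print('station',B.round(3),B.mean(0))
u=np.c_[np.mgrid[95:120,252:275][0].ravel(),np.mgrid[95:120,252:275][1].ravel()]
o,dr=ray('top',u);W=o+dr*D[u[:,1],u[:,0]][:,None]; print(np.sort(W[:,2])[::40].round(3)); k=W[:,2]>.074; print(W[k].mean(0),k.sum())
S=np.load('last_side.npz')['im'][170:255,215:310]
cv2.imwrite('pics/s.png',cv2.resize(S[:,:,::-1],None,fx=6,fy=6,interpolation=cv2.INTER_CUBIC))
E
```

```text
[ 0.55508978 -0.01172602  0.25340408] 14.518984547650744 [ 0.4 -0.5  0.2 -0.4  0.4 -0.1  0.1 -0.3]
r [0.0725 0.0705 0.0708 0.0723 0.0728 0.0755 0.0766 0.0775]
[[ 0.56693331  0.04010018]
 [ 0.56185535  0.00865992]
 [ 0.5542761  -0.01014721]
 [ 0.56483008  0.043022  ]]
[ 62.60860071  57.121347   102.74659595  65.3929951 ] [0.05316224 0.02147928 0.00177615 0.05560772]
66.3063219585318
[[-0.001 -1.    -0.006  0.004]
 [ 0.986 -0.002  0.167 -0.626]
 [-0.167 -0.006  0.986 -0.8  ]
 [ 0.     0.     0.     1.   ]]
438 0.11293508911235381 [ 0.55477784 -0.01077636  0.11303911] 62.567684402519596 0.05801815957187129
station [[0.449 0.376 0.07 ]
 [0.515 0.359 0.07 ]
 [0.487 0.251 0.07 ]
 [0.422 0.268 0.07 ]] [0.46838176 0.31330808 0.07      ]
[-0.001  0.068  0.069  0.07   0.07   0.071  0.072  0.08   0.081  0.082
  0.083  0.084  0.09   0.092  0.093]
[0.46880025 0.3207884  0.09042862] 313
```

View pics/s.png

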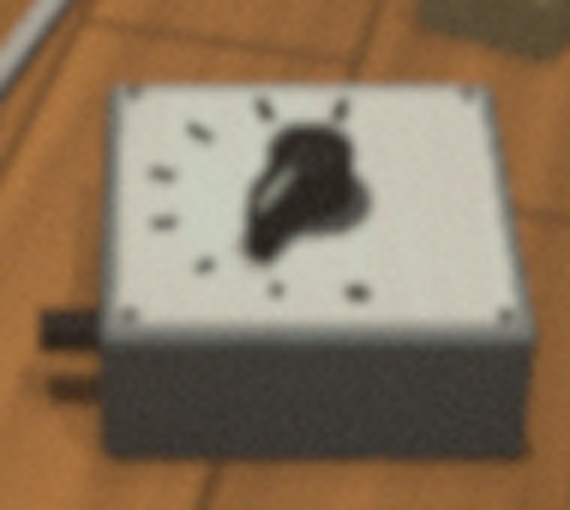

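The marks fit well: centre (0.555, -0.012), yaw 14.5°, residuals within 0.5°. The pointer reads about 1.4 clicks, which is ambiguous, so I'll check it with the wrist camera. I'll carry the shut fingers above the counterclockwise side of the blade.

Emit:
step_arm --pt "2.2 3.6 0.5 0.17 -1" --pt "4.5 7.4 1 0.34 -1" --pt "6.7 11.1 1.5 0.51 -1" --pt "9 14.9 2 0.68 -1" --pt "11.3 18.6 2 0.86 -1" --pt "13.5 22.3 2 1.03 -1" --pt "15.8 26 2 1.2 -1" --pt "18.1 29.8 2 1.37 -1" --pt "20.3 33.5 2 1.54 -1" --pt "22.6 37.3 2 1.71 -1" --pt "24.9 41 2 1.88 -1" --pt "27.1 44.7 2 2.05 -1" --pt "29.4 48.5 2 2.22 -1" --pt "31.7 52.2 2 2.39 -1" --pt "33.9 55.9 2 2.57 -1" --pt "36.2 59.7 2 2.74 -1" --pt "38.5 63.4 2 2.91 -1" --pt "38.5 63.4 2 2.91 -1" --pt "38.5 63.4 2 2.91 -1" --pt "38.5 63.4 2 2.91 -1"

```text
time_s: 2.6
tcp_pos: [0.5289, 0.0245, 0.2424]
tool_rot: [0.0, 0.707, -0.001, 0.707]
wrist_force: [-0.9, -0.7, 0.7]
finger_gap: 0.004
```

```bash
python3 - <<'E'
from h import *
s=arm.observe(); print(s['time_s'],s['joints'].round(3),s['tcp_pos'],s['tool_rot'],s['wrist_force'],s['finger_gap'])
snap('wrist','w1.png'); print(arm.camera_params('wrist'))
E
```

```text
2.6 [ 0.608  0.194 -0.83   1.648  0.146  1.364  1.327] [0.52888436 0.02453099 0.24244591] [ 2.59275651e-04  7.07230926e-01 -7.38901722e-04  7.06982181e-01] [-0.86684818 -0.6618644   0.71458993] 0.003941642294740805
{'fov_y': 67.72537472748832, 'cx': 251.8385721514574, 'cy': 191.13803756667875, 'D': array([-0.05938547,  0.        ,  0.        ,  0.        ,  0.        ]), 'mount': array([[ 1.09361553e-03,  2.51677948e-01, -9.67810423e-01,
        -1.61764969e-01],
       [ 9.99999338e-01,  7.07124129e-05,  1.14837734e-03,
         1.52968345e-03],
       [ 3.57457463e-04, -9.67811038e-01, -2.51677704e-01,
        -6.75963100e-02],
       [ 0.00000000e+00,  0.00000000e+00,  0.00000000e+00,
         1.00000000e+00]])}
```

View pics/w1.png

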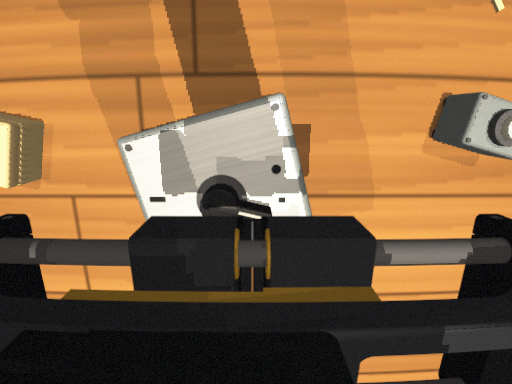

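The wrist view shows the blade's white line from about (238,208) to (268,216), with bar 1 at (282,200) and the off dot at (276,169). Now I cast those pixels to points.

```bash
cat >> h.py <<'E'
from scipy.spatial.transform import Rotation as Ro
def wz(s,px,z):
    p=arm.camera_params('wrist'); M=np.array(p['mount'])
    R=Ro.from_quat(s['tool_rot']).as_matrix()
    u=cv2.undistortPoints(np.array(px,float).reshape(-1,1,2),K(p),np.array(p["D"],float))[:,0]
    d=np.c_[u[:,0],-u[:,1],-np.ones(len(u))]@(R@M[:3,:3]).T; o=s['tcp_pos']+R@M[:3,3]
    return o+d*((z-o[2])/d[:,2])[:,None]
E
python3 - <<'E'
from h import *
s=arm.observe()
print(wz(s,[[282,200],[276,169],[157,199]],.08).round(4))
L=wz(s,[[238,208],[268,216]],.113); print(L.round(4)); d=L[1]-L[0]; print(np.degrees(np.arctan2(d[1],d[0]))-14.5)
c=np.array([.5551,-.0117])
for l in L: d=l[:2]-c; print(np.degrees(np.arctan2(d[1],d[0]))-14.5,np.hypot(*d))
im=np.load('last_wrist.npz')['im'][150:225,130:320,::-1]; cv2.imwrite('pics/w1z.png',cv2.resize(im,None,fx=4,fy=4,interpolation=cv2.INTER_CUBIC))
E
```

```text
[[ 0.5565  0.0612  0.08  ]
 [ 0.5194  0.0534  0.08  ]
 [ 0.5552 -0.0871  0.08  ]]
[[0.5557 0.0109 0.113 ]
 [0.5648 0.043  0.113 ]]
59.74284300633461
73.96481412406261 0.022574186670609505
65.46766784083015 0.05559857397654901
```

View pics/w1z.png

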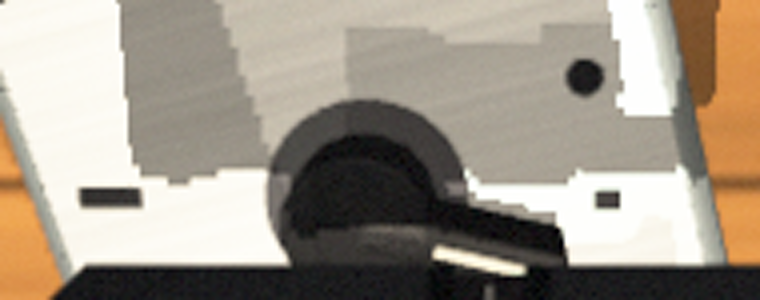

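Both cameras agree on about 1.4 clicks, so I'll just push and watch the clicks. First I descend behind the blade.

Emit:
step_arm --pt "-0.4 0.6 -3 0 -1" --pt "-0.4 0.6 -7 0 -1" --pt "-0.4 0.6 -11 0 -1" --pt "-0.4 0.6 -13.5 0 -1" --pt "-0.4 0.6 -15 0 -1" --pt "-0.4 0.6 -15 0 -1" --pt "-0.4 0.6 -15 0 -1"

```text
time_s: 3.52
tcp_pos: [0.5259, 0.0318, 0.0937]
tool_rot: [-0.0, 0.707, 0.0, 0.708]
wrist_force: [-0.1, -0.5, 0.0]
finger_gap: 0.003
```

```bash
python3 - <<'E'
from h import *
s=arm.observe(); t=s['tcp_pos']; print(s['time_s'],t,s['wrist_force'])
yaw=90; c=np.array([.5551,-.0117])
for th in list(range(95,-46,-5)):
    a=np.radians(th); R=np.array([[np.cos(a),-np.sin(a)],[np.sin(a),np.cos(a)]])
    p=c+R@[.045,.0165]; print(th,((p-t[:2])*100).round(2),round(np.radians(th-yaw),2))
E
```

```text
3.525 [0.52591297 0.03177104 0.09366843] [-0.09437163 -0.54872342  0.00928519]
95 [ 0.88 -0.01] 0.09
90 [1.27 0.15] 0.0
85 [1.67 0.28] -0.09
80 [2.08 0.37] -0.17
75 [2.49 0.43] -0.26
70 [2.91 0.45] -0.35
65 [3.33 0.43] -0.44
60 [3.74 0.38] -0.52
55 [4.15 0.29] -0.61
50 [4.55 0.16] -0.7
45 [4.93 0.  ] -0.79
40 [ 5.31 -0.19] -0.87
35 [ 5.66 -0.41] -0.96
30 [ 5.99 -0.67] -1.05
25 [ 6.3  -0.95] -1.13
20 [ 6.58 -1.26] -1.22
15 [ 6.84 -1.59] -1.31
10 [ 7.06 -1.94] -1.4
5 [ 7.26 -2.31] -1.48
0 [ 7.42 -2.7 ] -1.57
-5 [ 7.55 -3.1 ] -1.66
-10 [ 7.64 -3.5 ] -1.75
-15 [ 7.69 -3.92] -1.83
-20 [ 7.71 -4.34] -1.92
-25 [ 7.69 -4.75] -2.01
-30 [ 7.64 -5.17] -2.09
-35 [ 7.55 -5.58] -2.18
-40 [ 7.43 -5.98] -2.27
-45 [ 7.27 -6.36] -2.36
```

Emit:
step_arm --pt "0.9 0 0 0 -1" --pt "1.27 0.15 0 0 -1" --pt "1.67 0.28 0 -0.09 -1" --pt "2.08 0.37 0 -0.17 -1" --pt "2.49 0.43 0 -0.26 -1" --pt "2.91 0.45 0 -0.35 -1" --pt "3.33 0.43 0 -0.44 -1" --pt "3.33 0.43 0 -0.44 -1" --pt "3.33 0.43 0 -0.44 -1"

```text
time_s: 4.65
tcp_pos: [0.5585, 0.0363, 0.0926]
tool_rot: [0.153, 0.69, -0.153, 0.69]
wrist_force: [-0.2, -0.6, 0.4]
finger_gap: 0.002
```

```bash
cat >> h.py <<'E'
def blade(fn):
    im,D=snap('top',fn); ys,xs=np.mgrid[190:265,215:310]; u=np.c_[xs.ravel(),ys.ravel()]
    o,dr=ray('top',u); W=o+dr*D[u[:,1],u[:,0]][:,None]; c=np.array([.5551,-.0117])
    d=W[:,:2]-c; r=np.hypot(*d.T); k=(abs(W[:,2]-.113)<.006)&(r>.028)&(r<.06)
    a=np.arctan2(d[k,1],d[k,0]); 
    if k.sum(): print('blade world deg',np.degrees(np.arctan2(np.sin(a).mean(),np.cos(a).mean())),'spread',np.degrees(a.min()),np.degrees(a.max()),k.sum(),r[k].max())
    s=arm.observe(); print(s['time_s'],s['tcp_pos'],s['wrist_force'])
    cv2.imwrite('pics/'+fn,cv2.resize(im[160:290,190:330,::-1],None,fx=4,fy=4,interpolation=cv2.INTER_CUBIC))
E
python3 -c "
from h import *
blade('t2.png')"
```

```text
4.7 [0.55845689 0.03624268 0.09260898] [-0.72324275  0.36486807  0.77628343]
```

View pics/t2.png

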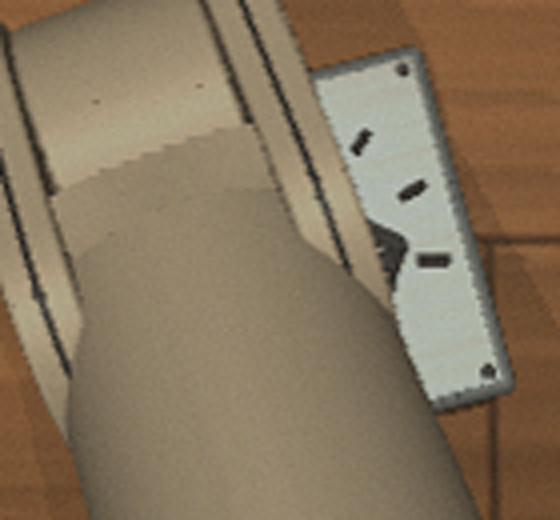

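The arm hides the top view, but there is almost no force, so the pointer is resting in a click. I'll push on to about speed 4 and use the side camera.

Emit:
step_arm --pt "0.41 -0.05 0 -0.08 -1" --pt "0.82 -0.14 0 -0.17 -1" --pt "1.22 -0.27 0 -0.26 -1" --pt "1.6 -0.43 0 -0.35 -1" --pt "1.98 -0.62 0 -0.43 -1" --pt "2.33 -0.84 0 -0.52 -1" --pt "2.66 -1.1 0 -0.61 -1" --pt "2.97 -1.38 0 -0.69 -1" --pt "3.25 -1.69 0 -0.78 -1" --pt "3.51 -2.02 0 -0.87 -1" --pt "3.73 -2.37 0 -0.96 -1" --pt "3.93 -2.74 0 -1.04 -1" --pt "3.93 -2.74 0 -1.04 -1" --pt "3.93 -2.74 0 -1.04 -1"

```text
time_s: 6.45
tcp_pos: [0.5977, 0.009, 0.0926]
tool_rot: [0.476, 0.523, -0.476, 0.523]
wrist_force: [-0.4, -0.2, -0.9]
finger_gap: 0.003
```

```bash
python3 - <<'E'
from h import *
s=arm.observe(); print(s['time_s'],s['tcp_pos'],s['wrist_force'])
a,_=snap('side','s2.png'); b,_=arm.read_camera('wrist')
x=cv2.resize(a[165:255,210:315,::-1],None,fx=5,fy=5,interpolation=cv2.INTER_CUBIC)
cv2.imwrite('pics/s2z.png',x); cv2.imwrite('pics/w2.png',b[:,:,::-1])
E
```

```text
6.45 [0.59767852 0.0089738  0.09256601] [-0.36498869 -0.21540661 -0.86767984]
```

View pics/s2z.png

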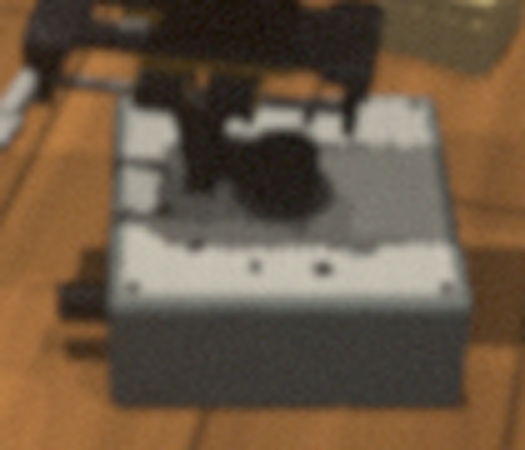

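Emit:
step_arm --pt "0.16 -0.39 0 -0.09 -1" --pt "0.29 -0.79 0 -0.17 -1" --pt "0.38 -1.19 0 -0.26 -1" --pt "0.38 -1.19 0 -0.26 -1" --pt "0.38 -1.19 0 -0.26 -1"

```text
time_s: 7.18
tcp_pos: [0.6015, -0.0029, 0.0926]
tool_rot: [0.54, 0.457, -0.54, 0.457]
wrist_force: [-0.8, 1.3, 0.9]
finger_gap: 0.01
```

Emit:
step_arm --pt "0.04 -0.21 0 -0.04 -1" --pt "0.05 -0.42 0 -0.09 -1" --pt "0.06 -0.63 0 -0.13 -1" --pt "0.07 -0.84 0 -0.18 -1" --pt "0.06 -1.05 0 -0.22 -1" --pt "0.05 -1.25 0 -0.26 -1" --pt "0.05 -1.25 0 -0.26 -1"

```text
time_s: 8.05
tcp_pos: [0.6021, -0.0159, 0.0926]
tool_rot: [-0.595, -0.382, 0.595, -0.382]
wrist_force: [-0.4, -0.3, 0.1]
finger_gap: 0.004
```

Emit:
step_arm --pt "0.0 0.5 0 0.1 -1" --pt "-0.1 1.2 0 0.2 -1" --pt "-0.1 1.2 3 0.2 -1" --pt "-0.1 1.2 8 0.2 -1" --pt "-2.6 6.2 13 0.2 -1" --pt "-5.2 11.2 13 0.2 -1" --pt "-7.8 16.2 13 0.2 -1" --pt "-10.4 21.2 13 0.2 -1" --pt "-12 26 13 0.2 -1" --pt "-13 31 13 0.2 -1" --pt "-13 31 13 0.2 -1" --pt "-13 31 13 0.2 -1"

```text
time_s: 9.55
tcp_pos: [0.4722, 0.294, 0.2225]
tool_rot: [-0.553, -0.44, 0.554, -0.44]
wrist_force: [0.2, 0.3, 0.1]
finger_gap: 0.003
```

```bash
python3 - <<'E'
from h import *
s=arm.observe(); print(s['joints'].round(2)); 
blade('t3.png')
im=np.load('last_top.npz')['im'];cv2.imwrite('pics/t3.png',cv2.resize(im[150:330,60:330,::-1],None,fx=2.9,fy=2.9,interpolation=cv2.INTER_CUBIC))
snap('wrist','w3.png')
E
```

```text
[-0.08  0.24 -0.66  1.62  0.15  1.33 -0.98]
blade world deg -29.98725224592039 spread -42.64978803071242 -16.954300691628088 93 0.05742885663896519
9.6 [0.47256785 0.29332969 0.22243553] [ 0.111648   -0.82377384 -0.30344053]
```

View pics/t3.png

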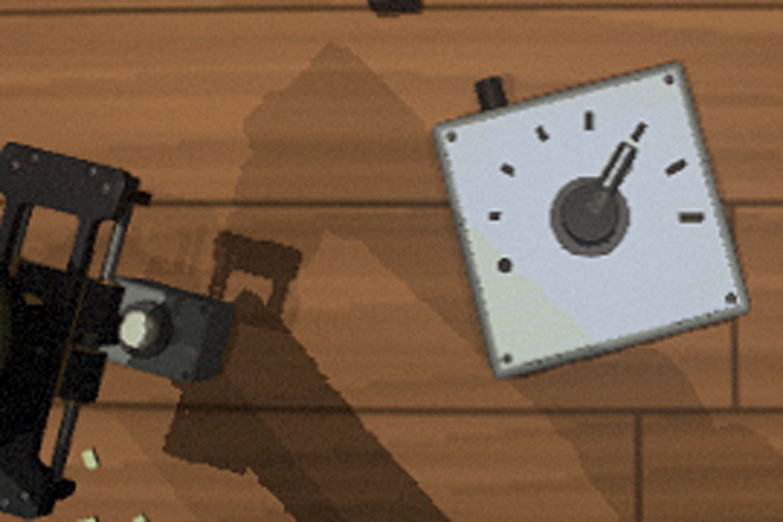

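View pics/w3.png

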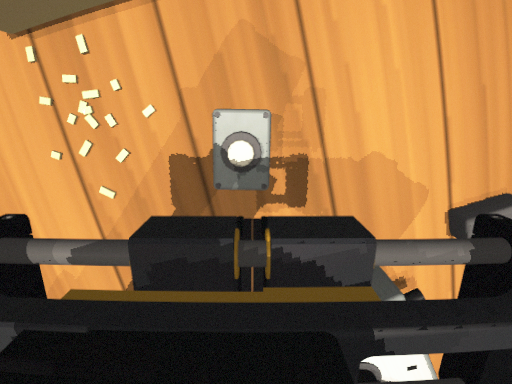

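The pointer reads -30.0° in world axes, against -30.5° for bar 5, so it is clicked in at speed 5. Next I triangulate the button: it is at (240,152) in the wrist view and (107,263) in the first top view.

```bash
python3 - <<'E'
from h import *
s=arm.observe(); f=np.load('last_wrist.npz'); im=f['im'];D=f['d']
m=np.zeros((384,512),np.uint8); m[125:180,215:268]=(im[125:180,215:268].min(2)>150)
n,l,st,c=cv2.connectedComponentsWithStats(m); i=1+np.argmax(st[1:,4]); print(st[i],c[i])
for z in(.07,.08,.09,.092): print(z,wz(s,[c[i]],z)[0].round(4))
ys,xs=np.where(l==i); u=np.c_[xs,ys]
M=np.array(arm.camera_params('wrist')['mount']);R=Ro.from_quat(s['tool_rot']).as_matrix()
o=s['tcp_pos']+R@M[:3,3]; g=wz(s,u,0)-o; zc=g@(R@M[:3,:3])[:,2]; W=o+g*(D[ys,xs]/-zc)[:,None]
print('wrist depth',np.median(W,0),W[:,2].min(),W[:,2].max(),(W.max(0)+W.min(0))/2,np.ptp(W,axis=0))
for z in(.08,.09,.092): print('top',z,onz('top',[[106.76,263.13]],z)[0].round(4))
E
```

```text
[215 125  53  33 747] [243.80321285 133.96117805]
0.07 [0.4767 0.3454 0.07  ]
0.08 [0.4771 0.346  0.08  ]
0.09 [0.4775 0.3465 0.09  ]
0.092 [0.4776 0.3466 0.092 ]
wrist depth [0.48268594 0.34826327 0.06966088] 0.06725063150415744 0.3841951746595129 [0.47364117 0.33888649 0.2257229 ] [0.05920949 0.04582676 0.31694454]
top 0.08 [0.4688 0.3306 0.08  ]
top 0.09 [0.4689 0.3265 0.09  ]
top 0.092 [0.469  0.3257 0.092 ]
```

```bash
python3 - <<'E'
from h import *
s=arm.observe(); f=np.load('last_wrist.npz'); D=f['d'];im=f['im']
ys,xs=np.mgrid[105:195,208:275]; u=np.c_[xs.ravel(),ys.ravel()]
M=np.array(arm.camera_params('wrist')['mount']);R=Ro.from_quat(s['tool_rot']).as_matrix()
o=s['tcp_pos']+R@M[:3,3]; g=wz(s,u,0)-o; zc=g@(R@M[:3,:3])[:,2]; W=o+g*(D[u[:,1],u[:,0]]/-zc)[:,None]
for lo,hi in((.06,.075),(.075,.083),(.083,.088),(.088,.1)):
    k=(W[:,2]>lo)&(W[:,2]<hi); A=W[k]
    if k.any(): print(lo,k.sum(),np.median(A,0).round(4),((A.max(0)+A.min(0))/2).round(4),np.ptp(A,axis=0).round(3),u[k].mean(0))
m=(im[105:195,208:275].min(2)>215).astype(np.uint8); n,l,st,c=cv2.connectedComponentsWithStats(m); print(st[1:],c[1:]+[208,105])
print(wz(s,[[240,152]],.091))
E
```

```text
0.06 3297 [0.4712 0.3375 0.0695] [0.4688 0.3282 0.0693] [0.081 0.1   0.011] [241.1710646  147.60843191]
0.075 730 [0.4703 0.3309 0.0816] [0.4689 0.3283 0.0791] [0.043 0.043 0.008] [240.39863014 150.98082192]
0.083 34 [0.4744 0.336  0.0834] [0.4687 0.3271 0.0854] [0.038 0.034 0.005] [241.58823529 148.02941176]
0.088 555 [0.4693 0.3287 0.0915] [0.469  0.3281 0.0911] [0.027 0.027 0.006] [239.98738739 153.12252252]
[[ 20  36  25  21 406]] [[240.02216749 151.1182266 ]]
[[0.46950955 0.32970096 0.091     ]]
```

Emit:
step_arm --pt "-0.35 3.45 -2 0 -1" --pt "-0.35 3.45 -6 0 -1" --pt "-0.35 3.45 -10 0 -1" --pt "-0.35 3.45 -12 0 -1" --pt "-0.35 3.45 -12.5 0 -1" --pt "-0.35 3.45 -12.5 0 -1" --pt "-0.35 3.45 -12.5 0 -1"

```text
time_s: 10.52
tcp_pos: [0.4694, 0.3293, 0.099]
tool_rot: [0.554, 0.44, -0.553, 0.44]
wrist_force: [-0.6, 0.7, 0.4]
finger_gap: 0.007
```

Emit:
step_arm --pt "0 -0.1 -0.4 0 -1" --pt "0 -0.1 -0.8 0 -1" --pt "0 -0.1 -1.1 0 -1" --pt "0 -0.1 -1.3 0 -1" --pt "0 -0.1 -1.4 0 -1" --pt "0 -0.1 -1.4 0 -1"

```text
time_s: 11.28
tcp_pos: [0.4692, 0.3281, 0.0861]
tool_rot: [0.554, 0.439, -0.553, 0.44]
wrist_force: [-6.7, -6.0, 26.5]
finger_gap: 0.004
```

The wrist force reads 26 N at z = 0.086, so the button is on its stop. I lift straight up, pull away and check.

Emit:
step_arm --pt "0 0 0.3 0 -1" --pt "0 0 0.8 0 -1" --pt "0 0 1.6 0 -1" --pt "0 0 4 0 -1" --pt "0 0 9 0 -1" --pt "0 0 14 0 -1" --pt "-1.5 -4 16 0 -1" --pt "-3 -9 16 0 -1" --pt "-4 -14 16 0 -1" --pt "-4 -14 16 0 -1" --pt "-4 -14 16 0 -1"

```text
time_s: 12.65
tcp_pos: [0.4284, 0.1883, 0.2438]
tool_rot: [0.554, 0.44, -0.553, 0.44]
wrist_force: [-0.6, -0.2, -0.3]
finger_gap: 0.008
```

```bash
python3 - <<'E'
from h import *
old=np.load('last_top.npz')
blade('t4.png'); f=np.load('last_top.npz'); D=f['d']
ys,xs=np.mgrid[240:290,85:150]; u=np.c_[xs.ravel(),ys.ravel()]; o,dr=ray('top',u); W=o+dr*D[u[:,1],u[:,0]][:,None]
k=(W[:,2]>.086)&(W[:,2]<.1); print('btn',k.sum(),np.median(W[k],0)); k=abs(W[:,2]-.07)<.004; print('station',k.sum(),W[k].mean(0),np.ptp(W[k],axis=0))
cv2.imwrite('pics/t4.png',cv2.resize(f['im'][:,:,::-1],None,fx=1.5,fy=1.5))
snap('side','s4.png')
E
```

```text
blade world deg -29.98090698830072 spread -42.771523810549375 -17.017620515721255 93 0.0575654643559243
12.7 [0.42838889 0.18888064 0.24363407] [ 0.18725309 -0.0099348   0.50511774]
btn 98 [0.47133206 0.32496356 0.0919087 ]
station 373 [0.48347128 0.32900687 0.06951735] [0.04986505 0.09745437 0.00734767]
```

View pics/t4.png

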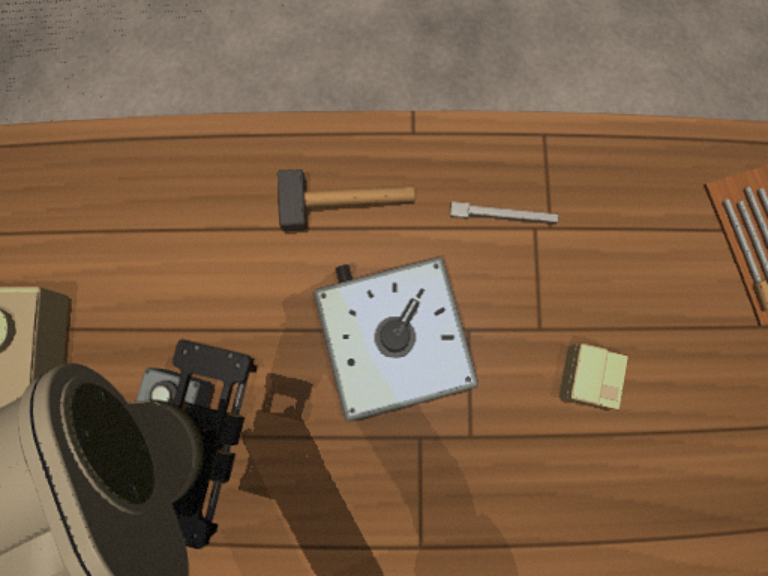

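The pointer is on bar 5, the button is back up (top at 0.092 m), and nothing else has moved. I hand in.

```bash
python3 -c "
from h import *
print(arm.job_done())"
```

```text
the job is handed in; nothing more can be done
None
```

The selector is at speed 5, and after that I pressed the start button fully down and let it spring back up. I handed the job in at about 12.7 s.

- **Selector:** I pushed the pointer round with the shut fingers. In the last top picture it reads -30.0° in world axes, against -30.5° worked out for bar 5. It read the same before and after the button press.
- **Start button:** The wrist force reached about 27 N straight up, with about 9 N sideways, when the button needs only about 5 N, so it was on its stop. The fingers went down 5.4 mm of the nominal 6 mm, which is within the camera's error. After release its top was back at 0.092 m, the same as before.
- **Other things:** Hammer, chisel and stone look unmoved in the last top picture. The arm partly hid the station there, but its visible part is in the same place. The fingers were clear of everything.
- **Disagreement:** The pointer's starting angle measured about 1.4 clicks, although it was said to start in a click. I never settled why; the later measurements fit the clicks as described.

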